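# Size an unmarked drift in the taper gauge and stow it

## Robot

A 6-joint arm with a two-finger parallel gripper is mounted at the origin on the work surface. World frame = base frame: x ahead of the robot, y to its left, z up, the work surface at z = 0. Lengths are in mm, angles in rad, forces in N, time in s.
With the tool pointing down it reaches from about 425 to 950 mm from the base axis. Payload 14.7 kg.
Tool frame: the origin (TCP) lies between the finger pads; the fingertips stand env.tips_ahead ahead of it and the grasp point (between the pads) lies 11 mm behind it (env.tips_ahead is the distance from the TCP to the fingertips, in mm); z points along the fingers, y is the line along which they close (so a half turn about z gives the same grasp; the last joint's range is limited). The gripper opens to 85 mm and grips with 20 to 120 N. Pads are 22 mm wide; open, the fingers measure 114 mm over their backs; the gripper's body (76 mm by 85 mm) begins 54 mm behind the grasp point. The pads swing forward as they close: fully open they stand 13 mm farther back than shut.
Start: joints at [1.289, 0.48, 1.596, -0, 1.065, -0.047], TCP at [151.197, 632.164, 239.297] pointing down, gripper open.
Joint ranges: [-2.75, 2.75], [-0.82, 2.05], [0.23, 2.67], [-1.56, 4.7], [0.09, 2.69], [-2.92, 2.92]. Speed limits (rad/s): [1.89, 1.89, 2.39, 3.01, 3.01, 3.01].

## Interface

Orientations are given as a unit quaternion [w, x, y, z].
In Python, from bench import env gives the robot as it stands. The module is installed in compiled form; this text tells all that it offers.
- The arm moves only by the tool arm_command, never from a script. Its argument "increments" is text: rows parted by semicolons, each of 5 numbers parted by spaces: the gripper command: -1 is shut, 1 is fully open, values between are in proportion, then the shift along the world's x, y, z as a fraction of full scale, then the turn about the world's z as a fraction of full scale. In form: jaw tx ty tz twist; .... A call has 1 to 10 rows; each row shifts and turns the commanded pose from where the row before left it; what a row does not reach is not made up. Full scale, the value 1, is 300 mm for a shift and 90 degrees for a turn. A row lasts 1/10 s, in which the tool goes at most 50 mm and 8.59 degrees, less where a joint would pass 70% of its speed; a pose out of reach is approached as far as the arm can. A call with a number of a shift or a turn outside -1 to 1 is refused whole. A call with a gripper value outside its range is refused whole. The fingers move at their own pace and stop on an object; the grip force is fixed at half the most. Time passes only in rows, so rows that do not move let the fingers close. It gives the time, the measured TCP pose, the force, the opening and the grip force at its end, in the units of the state.
- env.sense(): the state, without advancing time (a new reading comes with each control period).
- env.capture(name): name is "scene" or "top"; returns a dict with "color" (420x560x3 uint8, blue, green, red), "mtx" (3x3 intrinsics, pixels), "origin" and "attitude" of the camera in the world. Camera axes: x right, y down, z forward; pixel columns grow to the right and rows downward; lengths in mm; the calibration is good to about 2 mm. A picture is of the moment at which its call begins. There is no depth.
- env.sign_off(): hands the job in; it is judged then, once.
The state is a dict: "t": time; "joint_positions": joint angles; "qvel": joint speeds; "tau": joint torques, N m; "ee_pos": TCP position; "eef_rot": TCP orientation; "contact_force": force on the tool from outside, world axes, zero at the start; "ft_torque": the same for the moment, N m; "grip_width": finger opening in mm; "gripper_force": force on a finger pad.
Only numpy, scipy, OpenCV 4.12 (cv2) and the standard library are available. Lean on these libraries where they do the work, as an engineer would, in place of code of your own. Each camera call takes 0.05 s, during which the arm holds its last target. There are 200 camera calls.

## Task

The three drifts in the wooden block have lost their size marks. Take the front one (nearest the robot), hold its pin upright in the slot of the taper gauge and slide it gently towards the narrow end until it wedges between both bars, without forcing it, and read its size from where it stops. Then lower it, without dropping it, into the hole of the stepped stand for that size (8 mm front and lowest, 9.5 mm middle, 11 mm rear and highest) until its shoulder rests on the step, let go, and leave the other two drifts and the rest of the bench as they are.

Things in the scene. Friction and masses are not known exactly. Their poses are not given: they have to be found in the camera images.
- drift_a: One of three steel drifts (pin punches) standing pin down in the wooden block, about 0.15 kg. Origin at the pin's tip, z up the drift. A round dark body, 18 mm across and 60 mm long on all three, sits on a bright pin 45 mm long (0 to 45 mm above the origin) whose diameter is 8, 9.5 or 11 mm, one of each; the names do not tell which.
- drift_a_mid (a point): Where to grip drift_a: middle of its body, on its axis, 75 mm above the pin's tip and 30 mm above the shoulder between pin and body.
- drift_b: One of three steel drifts (pin punches) standing pin down in the wooden block, about 0.15 kg. Origin at the pin's tip, z up the drift. A round dark body, 18 mm across and 60 mm long on all three, sits on a bright pin 45 mm long (0 to 45 mm above the origin) whose diameter is 8, 9.5 or 11 mm, one of each; the names do not tell which.
- drift_b_mid (a point): Where to grip drift_b: middle of its body, on its axis, 75 mm above the pin's tip and 30 mm above the shoulder between pin and body.
- drift_c: One of three steel drifts (pin punches) standing pin down in the wooden block, about 0.15 kg. Origin at the pin's tip, z up the drift. A round dark body, 18 mm across and 60 mm long on all three, sits on a bright pin 45 mm long (0 to 45 mm above the origin) whose diameter is 8, 9.5 or 11 mm, one of each; the names do not tell which.
- drift_c_mid (a point): Where to grip drift_c: middle of its body, on its axis, 75 mm above the pin's tip and 30 mm above the shoulder between pin and body.
- gauge: Taper slot gauge, fixed: two flat steel bars, tops 56 mm above the desk, on end blocks over a base 176 x 104 mm. Straight slot between them along x (y = 0), origin on the desk under its middle. It is 20 mm wide at x = -56 mm (end nearest the robot) and narrows 1 mm every 8 mm of x to 6 mm at x = +56 mm. Screw heads at the bars' ends stand 4 mm proud.
- gauge_slot (a point): Middle of the slot's wide part, level with the bars' tops, 46 mm before the gauge's origin (slot here 18.75 mm wide): where a pin can enter from above. The bars are 8 mm thick; below them the slot is open for 36 mm down to the base, from 14 mm before this point to 106 mm beyond it. Axes as the gauge's.
- gauge_stop (a point): Middle of the slot where an upright 9.5 mm pin wedges, level with the bars' tops, 28 mm beyond the gauge's origin: the middle of three long engraved lines. An 11 mm pin wedges 12 mm before it (x = +16 mm), an 8 mm pin 12 mm beyond it (x = +40 mm), each up to 3 mm farther under load.
- cheek_left: The gauge's bar on its +y side; its slot face closes in by 1 in 16. A pin off the centre line rubs on one bar alone well before it wedges between both. A bar must not bear more than 22 N. Origin above the gauge's, 52 mm over the desk, axes as the gauge's.
- cheek_right: The gauge's bar on its -y side, the mirror of cheek_left; same origin and axes.
- block_front (a point): Mouth of the front hole (nearest the robot) of the fixed wooden block, 144 x 52 mm and 50 mm high. Three holes, 15 mm wide and through, 46 mm apart: the others lie at +46 and +92 mm along this point's x axis (the block's length). A drift stands in each, shoulder on the block's top.
- stand_small (a point): Mouth of the front (nearest the robot) and lowest hole of the fixed stepped aluminium stand, for the 8 mm drift; this step's top is 50 mm above the desk. Stand 138 x 52 mm; three steps, 46 mm long each, rise away from the robot along x. Every hole is 15 mm wide, vertical and through; a seated drift's shoulder rests on the step, its body middle 30 mm above this point.
- stand_medium (a point): Mouth of the middle hole of the fixed stepped aluminium stand, for the 9.5 mm drift; this step's top is 58 mm above the desk. Stand 138 x 52 mm; three steps, 46 mm long each, rise away from the robot along x. Every hole is 15 mm wide, vertical and through; a seated drift's shoulder rests on the step, its body middle 30 mm above this point.
- stand_large (a point): Mouth of the rear and highest hole of the fixed stepped aluminium stand, for the 11 mm drift; this step's top is 66 mm above the desk. Stand 138 x 52 mm; three steps, 46 mm long each, rise away from the robot along x. Every hole is 15 mm wide, vertical and through; a seated drift's shoulder rests on the step, its body middle 30 mm above this point.
- screwdriver: Not part of the job: a screwdriver with a red handle lying behind the gauge, about 200 mm long, origin at its middle.
- tape: Not part of the job: a roll of tape lying flat before the gauge, 90 mm across and 24 mm high, origin under its centre.
- glue: Not part of the job: a small upright orange glue bottle, 36 mm across and 85 mm high, origin under its centre.
- wrench: Not part of the job: a steel wrench lying on the desk behind the gauge, about 180 mm long, origin at its middle.
- caliper: Not part of the job: a black digital caliper lying flat near the robot, 200 mm long, 10 mm thick, origin under its middle.
- pliers: Not part of the job: pliers with blue handles lying at the right, 165 mm long, 13 mm thick, origin under the joint.
- sprue: Not part of the job: a flat red model-kit runner lying at the left, 124 x 94 mm, 4 mm thick, origin under its centre.

How it is judged:
By the outcome, as a careful person would: the job done as asked, in the order asked, and still so for the second after the job is handed in, with the robot touching nothing.
It also fails if it takes over 72 s, if anything falls off the work surface, if the arm or the gripper's body presses on something with over 40 N, if the wrist force passes 120 N, or if a joint passes its speed limit or range.

## Working session

There is one attempt and no reset: what is moved stays moved. The work goes in short steps, Python scripts to look and compute and a tool call to move; the robot and the scene stay as the last step left them, time stands still between calls to the robot, and variables do not carry over. Pictures are saved under pics/ and viewed, at most 10 in all, crops included, and the job is handed in when it is done.

Besides the shell and the picture viewer there is one more tool, called after "Emit:" as a command line: name --argument value ..., lists and objects as JSON in quotes. arm_command: Moves the arm, as the interface text tells. Shift numbers are shares of 300 mm and turn numbers shares of 90 degrees, none past 1 either way. Its arguments: {"type":"object","properties":{"increments":{"type":"string"}},"required":["increments"]}

```bash
mkdir -p pics; cat > h.py <<'E'
import numpy as np, cv2
from bench import env
def rot(a):
    a=np.asarray(a,float)
    if a.shape==(3,3): return a
    from scipy.spatial.transform import Rotation as R
    return R.from_quat([a[1],a[2],a[3],a[0]]).as_matrix()
def ray(c,u,v):
    d=rot(c["attitude"])@np.linalg.inv(c["mtx"])@np.array([u,v,1.]); return np.array(c["origin"],float),d
def onz(c,u,v,z):
    o,d=ray(c,u,v); return o+d*(z-o[2])/d[2]
def proj(c,p):
    q=np.array(c["mtx"])@rot(c["attitude"]).T@(np.array(p,float)-c["origin"]); return q[:2]/q[2]
E
python3 - <<'E'
from h import *
for n in("scene","top"):
    c=env.capture(n); cv2.imwrite(f"pics/{n}0.png",cv2.resize(c["color"],(784,588),interpolation=cv2.INTER_CUBIC)); print(n,c["mtx"],c["origin"],c["attitude"])
    np.save(n+"0.npy",c,allow_pickle=True)
print(env.sense(),env.tips_ahead)
E
```

```text
scene [[481.06406237   0.         282.53907248]
 [  0.         481.06406237 210.44901244]
 [  0.           0.           1.        ]] [1273.5434114  -348.48534874 1012.03071236] [-0.2890181   0.79502437  0.50139235 -0.18168791]
top [[394.46817265   0.         283.04767435]
 [  0.         394.46817265 211.46054786]
 [  0.           0.           1.        ]] [ 469.7005885    10.95614949 1235.99839817] [ 0.01745225 -0.70311941  0.71051587 -0.02203894]
{'t': 0.1, 'joint_positions': array([ 1.28936747e+00,  4.80777410e-01,  1.59680864e+00,  2.76095921e-05,
        1.06509229e+00, -4.65913858e-02]), 'qvel': array([-0.00151161, -0.00246564, -0.00177535,  0.00164319, -0.000127  ,
       -0.00045774]), 'tau': array([ 6.30709019e-04, -9.52266669e+01, -4.31038857e+01, -9.98668907e-05,
        5.18211251e-03, -2.83180805e-05]), 'ee_pos': array([151.1115255 , 631.82377523, 238.73200974]), 'eef_rot': array([-1.00544756e-04,  1.17155742e-01,  9.93113406e-01, -5.33589263e-04]), 'contact_force': array([-0.92369623, -0.44072923,  0.31190883]), 'ft_torque': array([-0.03945854,  0.06304185, -0.00162514]), 'gripper_force': 0.0, 'grip_width': 85.47633103771277} 8.0
```

View pics/scene0.png

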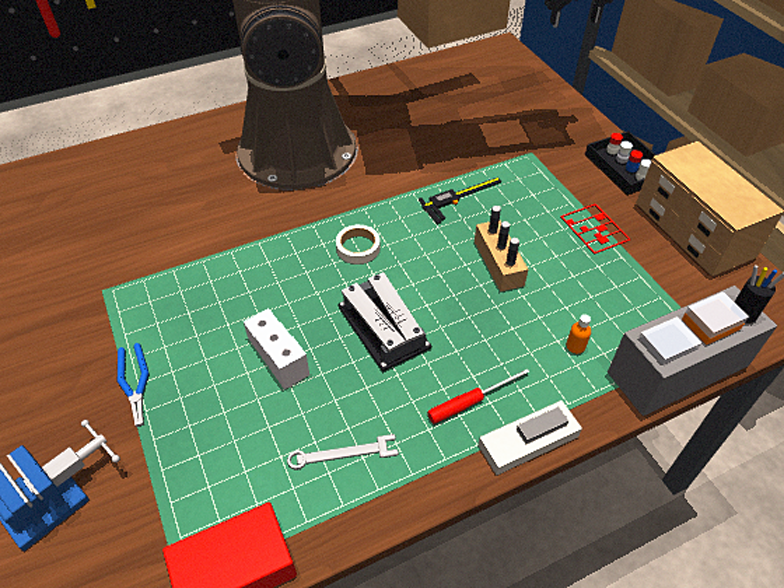

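View pics/top0.png

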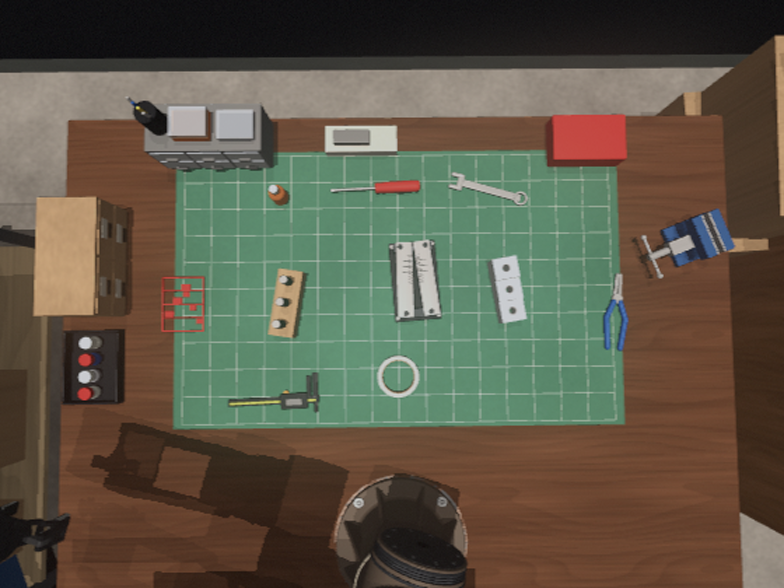

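The scene view shows the gauge near (385,320), the stand near (277,348) and the block with the drifts near (500,255). In the top view these sit at (415,280), (508,290) and (285,302). I'll zoom in on the three fixtures.

```bash
python3 - <<'E'
from h import *
t=np.load("top0.npy",allow_pickle=True).item()["color"]; s=np.load("scene0.npy",allow_pickle=True).item()["color"]
def crop(im,u,v,w,h,k): return cv2.resize(im[v:v+h,u:u+w],None,fx=k,fy=k,interpolation=cv2.INTER_NEAREST)
a=np.hstack([crop(t,185,185,44,66,6),crop(t,272,165,44,66,6),crop(t,343,175,44,66,6)])
b=np.hstack([crop(s,332,140,50,66,4),crop(s,235,185,80,66,4),crop(s,170,212,60,66,4)])
b=b[:, :792]; b=np.pad(b,((0,0),(0,792-b.shape[1]),(0,0)))
cv2.imwrite("pics/z1.png",a); cv2.imwrite("pics/z2.png",b); print(a.shape,b.shape)
cv2.imwrite("pics/z.png",cv2.resize(np.vstack([a,b]),(780,600)))
E
```

```text
(396, 792, 3) (264, 792, 3)
```

View pics/z.png

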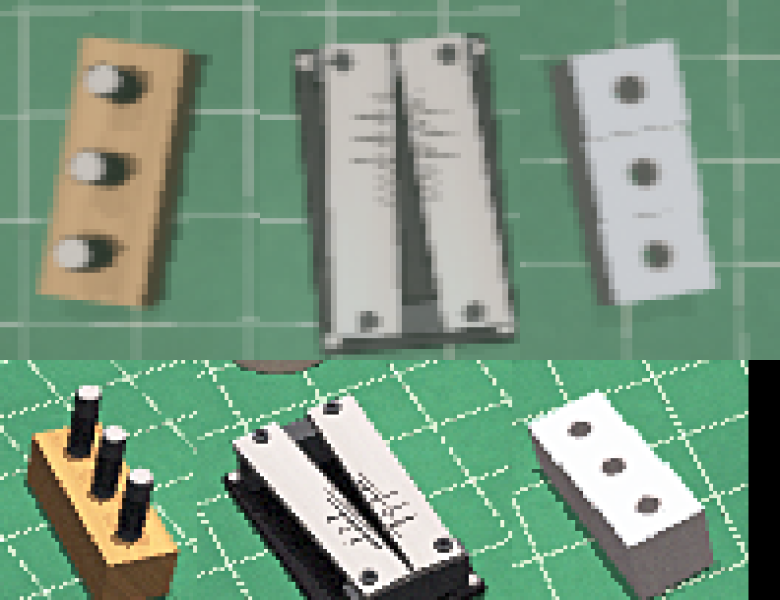

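The zoom shows the drift tops as bright discs and the three stand holes as dark dots. The gauge's four screws and its slot are clear in both views. Next I measure them by blobs.

```bash
cat > m.py <<'E'
from h import *
def blobs(c,box,f,amin,amax):
    u,v,w,h=box; k=6
    im=cv2.resize(c["color"][v:v+h,u:u+w],None,fx=k,fy=k,interpolation=cv2.INTER_CUBIC)
    m=f(im.astype(int)).astype(np.uint8)
    n,_,st,ce=cv2.connectedComponentsWithStats(m)
    return [(u+(ce[i][0]+.5)/k-.5,v+(ce[i][1]+.5)/k-.5,st[i][4]/k/k) for i in range(1,n) if amin<st[i][4]/k/k<amax]
E
python3 - <<'E'
from m import *
T=np.load("top0.npy",allow_pickle=True).item(); S=np.load("scene0.npy",allow_pickle=True).item()
low=lambda i:(i.max(2)-i.min(2))
def show(n,c,b,z):
    print(n)
    for u,v,a in b: print("  px %.1f %.1f a%.1f"%(u,v,a), "->",[onz(c,u,v,zz).round(1)[:2].tolist() for zz in z])
show("drift top T",T,blobs(T,(190,188,30,50),lambda i:(i.min(2)>150)&(low(i)<35),5,200),[110])
show("drift top S",S,blobs(S,(335,142,42,40),lambda i:(i.min(2)>170)&(low(i)<50),5,200),[110])
show("holes T",T,blobs(T,(348,180,30,50),lambda i:(i.max(2)<140)&(low(i)<25),5,45),[50,58,66])
show("holes S",S,blobs(S,(172,216,44,50),lambda i:(i.max(2)<140),5,60),[50,58,66])
show("screws T",T,blobs(T,(280,172,38,58),lambda i:(i.max(2)<130)&(low(i)<25),3,400),[60,56])
show("screws S",S,blobs(S,(240,190,70,65),lambda i:(i.max(2)<130)&(low(i)<40),3,400),[60,56])
E
```

```text
drift top T
  px 201.7 199.1 a21.2 -> [[570.4, 235.7]]
  px 199.1 215.1 a21.8 -> [[524.8, 243.0]]
  px 196.5 231.0 a22.9 -> [[479.5, 250.3]]
drift top S
  px 363.8 144.5 a5.2 -> [[475.4, 282.7]]
  px 354.3 148.3 a18.2 -> [[477.1, 251.0]]
  px 360.8 159.6 a18.7 -> [[522.9, 243.9]]
  px 367.3 171.4 a19.2 -> [[568.0, 236.2]]
holes T
  px 361.1 191.0 a17.3 -> [[595.6, -233.7], [594.8, -232.0], [593.9, -230.4]]
  px 363.5 206.2 a16.1 -> [[549.3, -239.9], [548.7, -238.2], [548.2, -236.5]]
  px 365.8 221.4 a14.6 -> [[503.5, -246.0], [503.3, -244.3], [503.1, -242.6]]
holes S
  px 186.8 230.6 a16.2 -> [[503.4, -246.7], [509.8, -247.5], [516.2, -248.4]]
  px 195.2 240.8 a17.9 -> [[542.9, -237.9], [549.0, -238.8], [555.0, -239.7]]
  px 204.1 251.5 a17.7 -> [[582.9, -229.1], [588.6, -230.1], [594.4, -231.1]]
screws T
  px 310.6 192.2 a102.9 -> [[592.5, -80.1], [592.9, -80.4]]
  px 303.3 174.5 a7.6 -> [[646.1, -58.9], [646.7, -59.1]]
  px 285.3 175.8 a8.0 -> [[642.4, -4.8], [643.0, -4.9]]
  px 307.8 221.8 a6.8 -> [[503.8, -70.4], [504.0, -70.7]]
  px 289.9 223.4 a7.0 -> [[499.4, -17.1], [499.5, -17.2]]
screws S
  px 268.7 197.9 a11.6 -> [[500.5, -18.4], [497.3, -17.0]]
  px 250.7 205.6 a12.2 -> [[504.5, -71.8], [501.3, -70.6]]
  px 274.5 229.9 a4.1 -> [[603.5, -49.6], [600.7, -48.3]]
  px 278.9 234.3 a5.5 -> [[620.7, -45.5], [618.0, -44.2]]
  px 297.0 235.5 a14.7 -> [[643.4, -6.7], [640.8, -5.2]]
  px 278.2 244.4 a14.0 -> [[648.0, -60.3], [645.3, -59.1]]
```

Emit:
arm_command --increments "1 0.09 -0.106 0 0.02; 1 0.09 -0.106 0 0.02; 1 0.09 -0.106 0 0.02; 1 0.09 -0.106 0 0.02; 1 0.09 -0.106 0 0.02; 1 0.09 -0.106 0 0.02; 1 0.09 -0.106 0 0.02; 1 0.09 -0.106 0 0.02; 1 0.09 -0.106 0 0.02; 1 0.09 -0.106 0 0.02"

```text
t: 1.1
ee_pos: [421.9, 312.7, 239.2]
eef_rot: [-0.0, -0.04, 0.999, -0.0]
contact_force: [0.6, 1.3, -1.0]
grip_width: 85.6
gripper_force: 0.0
```

Emit:
arm_command --increments "1 0.094 -0.103 0 0; 1 0.094 -0.104 0 0; 1 0 0 -0.1 0; 1 0 0 -0.1 0; 1 0 0 -0.1 0; 1 0 0 0 0; 1 0 0 0 0; 1 0 0 0 0"

```text
t: 1.9
ee_pos: [478.3, 252.5, 150.7]
eef_rot: [0.001, -0.04, 0.999, 0.0]
contact_force: [-0.6, 0.0, -0.7]
grip_width: 85.4
gripper_force: 0.0
```

```bash
python3 - <<'E'
from m import *
T=env.capture("top"); S=env.capture("scene")
def crop(im,u,v,w,h,k): return cv2.resize(im[v:v+h,u:u+w],None,fx=k,fy=k,interpolation=cv2.INTER_NEAREST)
cv2.imwrite("pics/a.png",np.hstack([crop(T["color"],160,160,80,100,4),crop(S["color"],310,100,100,100,4)]))
print(env.sense()["ee_pos"],env.sense()["contact_force"])
E
```

```text
[478.35493516 252.55326912 150.76187883] [-1.00390249  0.3095643   0.17397608]
```

View pics/a.png

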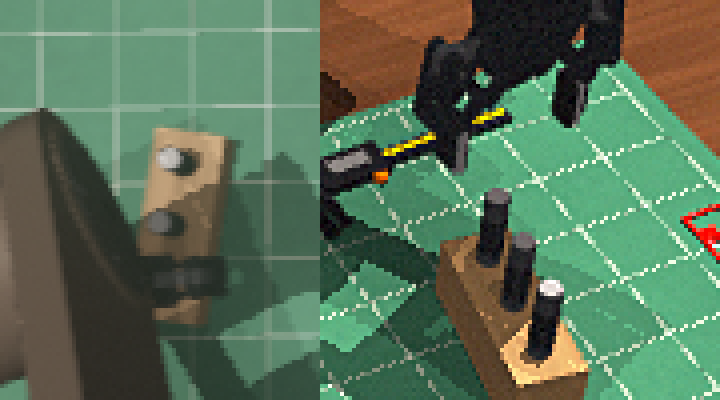

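The crops show the open fingers straddling the front drift, with the drift near the middle of the gap. In the scene crop the drift top is at about (497,195) and the pads at about (460,150) and (570,100). I'll make a small y fix, go down and close.

Emit:
arm_command --increments "1 0 -0.006 -0.068 0; 1 0 0 -0.068 0; 1 0 0 -0.068 0; 1 0 0 -0.068 0; 1 0 0 0 0; -1 0 0 0 0; -1 0 0 0 0; -1 0 0 0 0; -1 0 0 0 0; -1 0 0 0 0"

```text
t: 3.0
ee_pos: [478.0, 250.4, 68.3]
eef_rot: [0.0, -0.04, 0.999, 0.0]
contact_force: [-1.5, -1.7, 11.6]
grip_width: 16.1
gripper_force: 58.1
```

Emit:
arm_command --increments "-1 0 0 0 0; -1 0 0 0 0; -1 0 0 0 0"

```text
t: 3.3
ee_pos: [477.9, 250.4, 68.4]
eef_rot: [0.0, -0.04, 0.999, 0.0]
contact_force: [-2.0, -0.2, 10.5]
grip_width: 16.9
gripper_force: 58.2
```

Emit:
arm_command --increments "-1 0 0 0.02 0; -1 0 0 0.03 0; -1 0 0 0.05 0; -1 0 0 0.05 0; -1 0 0 0.05 0; -1 0 0 0.05 0; -1 0 0 0.04 0; -1 0 0 0 0; -1 0 0 0 0"

```text
t: 4.2
ee_pos: [477.6, 250.3, 154.8]
eef_rot: [0.0, -0.04, 0.999, 0.0]
contact_force: [0.5, -1.0, -0.6]
grip_width: 16.9
gripper_force: 58.5
```

```bash
python3 - <<'E'
from m import *
S=env.capture("scene"); T=env.capture("top")
def crop(im,u,v,w,h,k): return cv2.resize(im[v:v+h,u:u+w],None,fx=k,fy=k,interpolation=cv2.INTER_NEAREST)
cv2.imwrite("pics/b.png",crop(S["color"],315,80,90,100,6))
for i in range(3):
    s=env.sense(); print(s["ee_pos"].round(2),s["contact_force"].round(2),s["grip_width"]); env.capture("top")
E
```

```text
[477.18 250.08 154.09] [-0.   -0.53 -2.42] 16.66692279975684
[477.16 250.05 154.02] [-0.32 -0.17 -1.05] 16.108951261475912
[477.21 250.08 154.02] [-0.05  0.39 -1.31] 16.43731391330728
```

View pics/b.png

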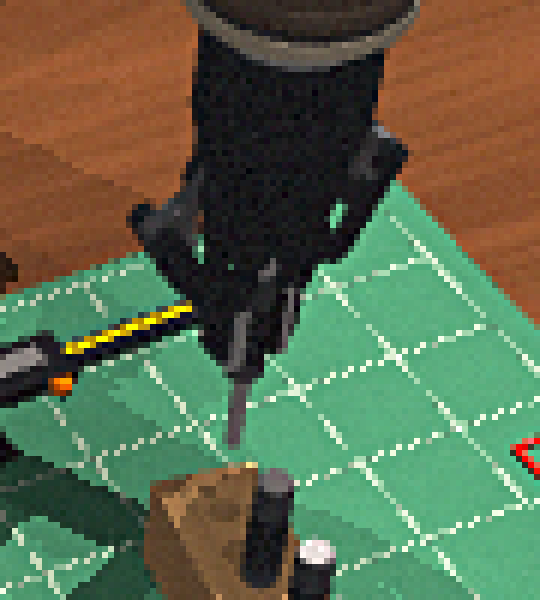

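The drift is gripped and has left the block. Its pin tip is at crop (233,443), and the other two drifts are still standing.

Emit:
arm_command --increments "-1 0.02 -0.08 0 0; -1 0.02 -0.12 0 0; -1 0.02 -0.12 0 0; -1 0.02 -0.12 0 0; -1 0.02 -0.12 0 0; -1 0.02 -0.12 0 0; -1 0.02 -0.12 0 0; -1 0.018 -0.1 0 0; -1 0.01 -0.075 0 0; -1 0 0 0 0"

```text
t: 5.45
ee_pos: [528.3, -44.7, 154.3]
eef_rot: [-0.0, -0.038, 0.999, -0.0]
contact_force: [0.5, 0.3, -1.1]
grip_width: 16.5
gripper_force: 58.8
```

Emit:
arm_command --increments "-1 0 0 0 0; -1 0 0 0 0; -1 0 0 0 0"

```text
t: 5.75
ee_pos: [527.8, -41.3, 154.6]
eef_rot: [-0.0, -0.04, 0.999, 0.0]
contact_force: [0.4, 0.1, -1.9]
grip_width: 16.8
gripper_force: 58.8
```

```bash
python3 - <<'E'
from m import *
print("exp tip/shoulder S", [proj({**np.load("scene0.npy",allow_pickle=True).item()},p).round(1) for p in([477.2,250,90.5],[477.2,250,128])])
S=env.capture("scene"); e=env.sense()["ee_pos"]; print(e)
for z in(-63.4,-18.4): print(proj(S,e+[0,0,z]).round(1))
u,v=proj(S,e+[0,0,-40]).astype(int); u-=40;v-=40; print(u,v)
cv2.imwrite("pics/c.png",cv2.resize(S["color"][v:v+75,u:u+90],None,fx=8,fy=8,interpolation=cv2.INTER_NEAREST))
E
```

```text
exp tip/shoulder S [array([353.2, 153.7]), array([354.7, 143.5])]
[527.85518132 -41.39773903 154.63800278]
[264.7 200. ]
[264.2 188. ]
224 153
```

View pics/c.png

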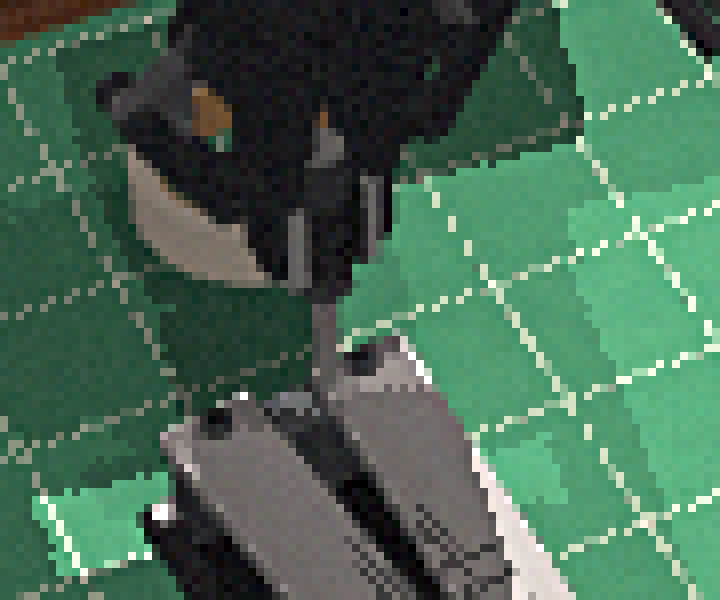

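The pin hangs straight above the slot's wide end, with its tip at crop (322,395), about where I predicted. I'll lower it into the slot.

Emit:
arm_command --increments "-1 0 -0.003 -0.06 0; -1 0 0 -0.06 0; -1 0 0 -0.03 0; -1 0 0 -0.03 0; -1 0 0 -0.03 0; -1 0 0 -0.025 0; -1 0 0 0 0; -1 0 0 0 0; -1 0 0 0 0"

```text
t: 6.7
ee_pos: [528.3, -43.2, 84.6]
eef_rot: [0.0, -0.04, 0.999, -0.0]
contact_force: [-0.1, -0.4, -0.7]
grip_width: 16.6
gripper_force: 58.7
```

Emit:
arm_command --increments "-1 0.015 0.002 0 0; -1 0.015 0.002 0 0; -1 0.015 0.002 0 0; -1 0.015 0.002 0 0; -1 0.015 0.002 0 0; -1 0.015 0.001 0 0; -1 0.015 0.001 0 0; -1 0.015 0.001 0 0; -1 0 0 0 0; -1 0 0 0 0"

```text
t: 7.7
ee_pos: [563.9, -39.2, 84.1]
eef_rot: [-0.0, -0.04, 0.999, 0.0]
contact_force: [1.2, 0.3, -1.5]
grip_width: 16.7
gripper_force: 58.7
```

Emit:
arm_command --increments "-1 0.0035 0.0003 0 0; -1 0.0035 0.0003 0 0; -1 0.0035 0.0003 0 0; -1 0.0035 0.0003 0 0; -1 0.0035 0.0003 0 0; -1 0.0035 0.0003 0 0; -1 0.0035 0.0003 0 0; -1 0.0035 0.0003 0 0; -1 0 0 0 0; -1 0 0 0 0"

```text
t: 8.7
ee_pos: [572.4, -38.5, 84.2]
eef_rot: [-0.0, -0.04, 0.999, -0.0]
contact_force: [-0.1, -0.7, -0.5]
grip_width: 16.6
gripper_force: 58.7
```

Emit:
arm_command --increments "-1 0.0035 0.0003 0 0; -1 0.0035 0.0003 0 0; -1 0.0035 0.0003 0 0; -1 0.0035 0.0003 0 0; -1 0.0035 0.0003 0 0; -1 0 0 0 0"

```text
t: 9.3
ee_pos: [577.8, -38.1, 84.2]
eef_rot: [0.0, -0.04, 0.999, -0.0]
contact_force: [-0.1, 0.2, -0.6]
grip_width: 16.6
gripper_force: 58.7
```

Emit:
arm_command --increments "-1 0.003 0.0002 0 0; -1 0.003 0.0003 0 0; -1 0.003 0.0002 0 0; -1 0.003 0.0003 0 0; -1 0 0 0 0"

```text
t: 9.8
ee_pos: [581.4, -37.8, 84.2]
eef_rot: [0.0, -0.04, 0.999, -0.0]
contact_force: [-0.2, -0.3, -1.1]
grip_width: 16.2
gripper_force: 58.7
```

Emit:
arm_command --increments "-1 0.003 0.0002 0 0; -1 0.003 0.0003 0 0; -1 0.003 0.0002 0 0; -1 0 0 0 0"

```text
t: 10.2
ee_pos: [584.1, -37.5, 84.2]
eef_rot: [0.0, -0.04, 0.999, -0.0]
contact_force: [0.3, -0.5, -0.7]
grip_width: 16.8
gripper_force: 58.7
```

Emit:
arm_command --increments "-1 0.003 0.0002 0 0; -1 0.003 0.0003 0 0; -1 0 0 0 0"

```text
t: 10.5
ee_pos: [585.9, -37.4, 84.2]
eef_rot: [0.0, -0.04, 0.999, -0.0]
contact_force: [0.0, -0.3, -1.0]
grip_width: 16.7
gripper_force: 58.7
```

Emit:
arm_command --increments "-1 0.003 0.0002 0 0; -1 0.002 0.0003 0 0; -1 0 0 0 0"

```text
t: 10.8
ee_pos: [587.4, -37.2, 84.2]
eef_rot: [0.0, -0.04, 0.999, -0.0]
contact_force: [0.2, -0.3, -2.2]
grip_width: 16.7
gripper_force: 58.7
```

Emit:
arm_command --increments "-1 0.003 0.0002 0 0; -1 0.002 0.0003 0 0; -1 0 0 0 0"

```text
t: 11.1
ee_pos: [588.9, -37.1, 84.2]
eef_rot: [0.0, -0.04, 0.999, -0.0]
contact_force: [-0.5, -0.4, -0.3]
grip_width: 16.5
gripper_force: 58.7
```

Emit:
arm_command --increments "-1 0.003 0.0002 0 0; -1 0.002 0.0001 0 0; -1 0 0 0 0"

```text
t: 11.4
ee_pos: [590.4, -37.0, 84.2]
eef_rot: [0.0, -0.04, 0.999, -0.0]
contact_force: [-0.4, 0.7, -0.9]
grip_width: 16.8
gripper_force: 58.7
```

Emit:
arm_command --increments "-1 0.003 0.0002 0 0; -1 0 0 0 0"

```text
t: 11.6
ee_pos: [591.3, -37.0, 84.2]
eef_rot: [0.0, -0.04, 0.999, -0.0]
contact_force: [0.9, 0.0, -1.0]
grip_width: 16.2
gripper_force: 58.7
```

Emit:
arm_command --increments "-1 0.003 0.0002 0 0; -1 0 0 0 0"

```text
t: 11.8
ee_pos: [592.2, -36.9, 84.2]
eef_rot: [0.0, -0.04, 0.999, -0.0]
contact_force: [-0.1, 0.2, -2.1]
grip_width: 16.7
gripper_force: 58.7
```

Emit:
arm_command --increments "-1 0.003 0.0002 0 0; -1 0.002 0.0002 0 0; -1 0 0 0 0"

```text
t: 12.1
ee_pos: [593.7, -36.8, 84.2]
eef_rot: [0.0, -0.04, 0.999, -0.0]
contact_force: [0.0, 0.3, -1.2]
grip_width: 16.2
gripper_force: 58.7
```

Emit:
arm_command --increments "-1 0.003 0.0002 0 0; -1 0.002 0.0002 0 0; -1 0 0 0 0"

```text
t: 12.4
ee_pos: [595.2, -36.7, 84.2]
eef_rot: [0.0, -0.04, 0.999, -0.0]
contact_force: [0.6, 0.3, -2.1]
grip_width: 16.6
gripper_force: 58.7
```

Emit:
arm_command --increments "-1 0.003 0.0002 0 0; -1 0.002 0.0002 0 0; -1 0 0 0 0"

```text
t: 12.7
ee_pos: [596.7, -36.5, 84.2]
eef_rot: [0.0, -0.04, 0.999, -0.0]
contact_force: [-0.5, 0.3, -1.2]
grip_width: 16.9
gripper_force: 58.7
```

Emit:
arm_command --increments "-1 0.003 0.0002 0 0; -1 0 0 0 0; -1 0 0 0 0"

```text
t: 13.0
ee_pos: [597.4, -36.5, 84.2]
eef_rot: [-0.0, -0.04, 0.999, 0.0]
contact_force: [-0.4, 0.0, -1.2]
grip_width: 16.6
gripper_force: 58.7
```

Emit:
arm_command --increments "-1 0.003 0.0003 0 0; -1 0 0 0 0"

```text
t: 13.2
ee_pos: [598.5, -36.4, 84.2]
eef_rot: [0.0, -0.04, 0.999, -0.0]
contact_force: [-0.3, 0.6, -1.2]
grip_width: 16.6
gripper_force: 58.7
```

Emit:
arm_command --increments "-1 0.003 0.0002 0 0; -1 0 0 0 0"

```text
t: 13.4
ee_pos: [599.3, -36.3, 84.2]
eef_rot: [0.0, -0.04, 0.999, -0.0]
contact_force: [0.0, 0.1, -1.3]
grip_width: 16.7
gripper_force: 58.7
```

Emit:
arm_command --increments "-1 0.002 0.0002 0 0; -1 0 0 0 0"

```text
t: 13.6
ee_pos: [599.9, -36.3, 84.2]
eef_rot: [-0.0, -0.04, 0.999, 0.0]
contact_force: [-0.1, 0.9, -1.3]
grip_width: 16.7
gripper_force: 58.7
```

Emit:
arm_command --increments "-1 0.002 0.0002 0 0; -1 0 0 0 0"

```text
t: 13.8
ee_pos: [600.5, -36.2, 84.2]
eef_rot: [-0.0, -0.04, 0.999, 0.0]
contact_force: [0.6, 1.0, -2.0]
grip_width: 16.7
gripper_force: 58.7
```

Emit:
arm_command --increments "-1 0.002 0.0005 0 0; -1 0 0 0 0"

```text
t: 14.0
ee_pos: [601.2, -36.1, 84.2]
eef_rot: [0.0, -0.04, 0.999, -0.0]
contact_force: [-0.0, 0.9, -1.5]
grip_width: 16.3
gripper_force: 58.7
```

Emit:
arm_command --increments "-1 0.002 0.0002 0 0; -1 0 0 0 0"

```text
t: 14.2
ee_pos: [601.7, -36.0, 84.2]
eef_rot: [0.0, -0.04, 0.999, -0.0]
contact_force: [0.3, -0.5, -1.9]
grip_width: 16.8
gripper_force: 58.7
```

Emit:
arm_command --increments "-1 0.002 0.0002 0 0; -1 0 0 0 0"

```text
t: 14.4
ee_pos: [602.3, -35.9, 84.2]
eef_rot: [0.0, -0.04, 0.999, 0.0]
contact_force: [-0.6, 0.2, -1.2]
grip_width: 17.0
gripper_force: 58.6
```

Emit:
arm_command --increments "-1 0.002 0.0002 0 0; -1 0 0 0 0"

```text
t: 14.6
ee_pos: [602.8, -35.8, 84.2]
eef_rot: [-0.0, -0.04, 0.999, 0.0]
contact_force: [-0.5, 0.7, -0.4]
grip_width: 16.8
gripper_force: 58.6
```

Emit:
arm_command --increments "-1 0.002 0.0002 0 0; -1 0 0 0 0"

```text
t: 14.8
ee_pos: [603.4, -35.8, 84.2]
eef_rot: [-0.0, -0.04, 0.999, 0.0]
contact_force: [-0.4, -0.3, -1.7]
grip_width: 16.5
gripper_force: 58.6
```

Emit:
arm_command --increments "-1 0.002 0.0002 0 0; -1 0 0 0 0"

```text
t: 15.0
ee_pos: [604.1, -35.7, 84.2]
eef_rot: [-0.0, -0.04, 0.999, 0.0]
contact_force: [-0.4, 1.6, -0.9]
grip_width: 16.4
gripper_force: 58.5
```

Emit:
arm_command --increments "-1 0.002 0.0001 0 0; -1 0 0 0 0"

```text
t: 15.2
ee_pos: [604.6, -35.6, 84.1]
eef_rot: [-0.0, -0.04, 0.999, 0.0]
contact_force: [-2.4, 2.1, -1.1]
grip_width: 16.5
gripper_force: 58.5
```

Emit:
arm_command --increments "-1 0 0.0012 0 0; -1 0 0 0 0; -1 0 0 0 0"

```text
t: 15.5
ee_pos: [604.9, -35.4, 84.3]
eef_rot: [0.0, -0.04, 0.999, -0.0]
contact_force: [-0.1, -0.5, -2.2]
grip_width: 17.1
gripper_force: 58.5
```

```bash
python3 - <<'E'
from h import *
for i in range(3):
    env.capture("top"); s=env.sense(); print(s["ee_pos"].round(2),s["contact_force"].round(2),s["ft_torque"].round(3))
E
```

```text
[604.81 -35.43  84.26] [ 0.16 -0.01 -1.28] [ 0.01  -0.065 -0.001]
[604.75 -35.44  84.23] [-0.27 -0.26 -0.87] [-0.007 -0.055  0.019]
[604.73 -35.41  84.23] [-0.79  0.72 -0.83] [-0.006  0.023 -0.018]
```

Emit:
arm_command --increments "-1 0.002 0.0003 0 0; -1 0 0 0 0; -1 0 0 0 0"

```text
t: 15.95
ee_pos: [605.3, -35.3, 84.2]
eef_rot: [0.0, -0.04, 0.999, -0.0]
contact_force: [0.3, 0.3, -1.7]
grip_width: 16.8
gripper_force: 58.5
```

Emit:
arm_command --increments "-1 0.002 0.0003 0 0; -1 0 0 0 0; -1 0 0 0 0"

```text
t: 16.25
ee_pos: [605.9, -35.2, 84.2]
eef_rot: [0.0, -0.04, 0.999, -0.0]
contact_force: [0.4, 1.0, -1.7]
grip_width: 16.6
gripper_force: 58.5
```

Emit:
arm_command --increments "-1 0.002 0.0006 0 0; -1 0 0 0 0; -1 0 0 0 0"

```text
t: 16.55
ee_pos: [606.5, -35.0, 84.2]
eef_rot: [0.0, -0.04, 0.999, 0.0]
contact_force: [-0.4, 0.0, -1.3]
grip_width: 16.5
gripper_force: 58.5
```

Emit:
arm_command --increments "-1 0.002 0.0003 0 0; -1 0 0 0 0; -1 0 0 0 0"

```text
t: 16.85
ee_pos: [607.1, -34.9, 84.2]
eef_rot: [0.0, -0.04, 0.999, -0.0]
contact_force: [-0.2, -0.4, -0.8]
grip_width: 16.3
gripper_force: 58.5
```

Emit:
arm_command --increments "-1 0.002 0.0002 0 0; -1 0 0 0 0; -1 0 0 0 0"

```text
t: 17.15
ee_pos: [607.6, -34.8, 84.2]
eef_rot: [-0.0, -0.04, 0.999, 0.0]
contact_force: [-0.4, -0.4, -1.4]
grip_width: 16.3
gripper_force: 58.5
```

Emit:
arm_command --increments "-1 0.002 0.0003 0 0; -1 0 0 0 0; -1 0 0 0 0"

```text
t: 17.45
ee_pos: [608.3, -34.8, 84.2]
eef_rot: [0.0, -0.04, 0.999, -0.0]
contact_force: [-0.3, -0.7, -2.0]
grip_width: 16.9
gripper_force: 58.5
```

Emit:
arm_command --increments "-1 0.002 0.0002 0 0; -1 0 0 0 0; -1 0 0 0 0"

```text
t: 17.75
ee_pos: [608.9, -34.7, 84.2]
eef_rot: [-0.0, -0.04, 0.999, -0.0]
contact_force: [0.3, 1.0, -1.4]
grip_width: 16.6
gripper_force: 58.5
```

Emit:
arm_command --increments "-1 0.002 0.0002 0 0; -1 0 0 0 0; -1 0 0 0 0"

```text
t: 18.05
ee_pos: [609.4, -34.7, 84.2]
eef_rot: [-0.0, -0.04, 0.999, -0.0]
contact_force: [0.0, 0.4, -0.8]
grip_width: 16.9
gripper_force: 58.5
```

Emit:
arm_command --increments "-1 0.002 0.0003 0 0; -1 0 0 0 0; -1 0 0 0 0"

```text
t: 18.35
ee_pos: [610.1, -34.5, 84.2]
eef_rot: [0.0, -0.04, 0.999, -0.0]
contact_force: [-0.5, 0.3, -1.7]
grip_width: 16.5
gripper_force: 58.5
```

Emit:
arm_command --increments "-1 0.002 0.0002 0 0; -1 0 0 0 0; -1 0 0 0 0"

```text
t: 18.65
ee_pos: [610.7, -34.5, 84.2]
eef_rot: [0.0, -0.04, 0.999, -0.0]
contact_force: [0.7, 0.7, -1.1]
grip_width: 16.6
gripper_force: 58.5
```

Emit:
arm_command --increments "-1 0.002 0.0004 0 0; -1 0 0 0 0; -1 0 0 0 0"

```text
t: 18.95
ee_pos: [611.2, -34.4, 84.2]
eef_rot: [-0.0, -0.04, 0.999, -0.0]
contact_force: [0.0, -1.3, -1.6]
grip_width: 16.8
gripper_force: 58.5
```

Emit:
arm_command --increments "-1 0.002 0.0002 0 0; -1 0 0 0 0; -1 0 0 0 0"

```text
t: 19.25
ee_pos: [611.8, -34.4, 84.2]
eef_rot: [-0.0, -0.04, 0.999, -0.0]
contact_force: [0.0, -2.7, -1.2]
grip_width: 17.0
gripper_force: 58.5
```

Emit:
arm_command --increments "-1 0.002 0.0002 0 0; -1 0 0 0 0; -1 0 0 0 0"

```text
t: 19.55
ee_pos: [612.4, -34.3, 84.2]
eef_rot: [-0.0, -0.04, 0.999, -0.0]
contact_force: [-1.2, -3.6, -1.5]
grip_width: 17.1
gripper_force: 58.4
```

Emit:
arm_command --increments "-1 0 -0.001 0 0; -1 0 0 0 0; -1 0 0 0 0"

```text
t: 19.85
ee_pos: [612.5, -34.5, 84.2]
eef_rot: [0.0, -0.04, 0.999, 0.0]
contact_force: [-0.8, -0.2, -2.3]
grip_width: 16.6
gripper_force: 58.5
```

Emit:
arm_command --increments "-1 0.002 0.0002 0 0; -1 0 0 0 0; -1 0 0 0 0"

```text
t: 20.15
ee_pos: [613.0, -34.4, 84.2]
eef_rot: [-0.0, -0.04, 0.999, 0.0]
contact_force: [-1.3, 0.2, -1.0]
grip_width: 16.4
gripper_force: 58.5
```

Emit:
arm_command --increments "-1 0.002 0.0001 0 0; -1 0 0 0 0; -1 0 0 0 0"

```text
t: 20.45
ee_pos: [613.5, -34.4, 84.1]
eef_rot: [-0.0, -0.04, 0.999, 0.0]
contact_force: [-2.3, 0.5, -1.1]
grip_width: 16.8
gripper_force: 58.5
```

Emit:
arm_command --increments "-1 0.0015 0.0001 0 0; -1 0 0 0 0; -1 0 0 0 0"

```text
t: 20.75
ee_pos: [613.9, -34.4, 84.1]
eef_rot: [-0.0, -0.04, 0.999, 0.0]
contact_force: [-3.7, 1.3, -1.3]
grip_width: 16.5
gripper_force: 58.5
```

Emit:
arm_command --increments "-1 0.0013 0.0002 0 0; -1 0 0 0 0; -1 0 0 0 0"

```text
t: 21.05
ee_pos: [614.4, -34.4, 84.2]
eef_rot: [-0.0, -0.04, 0.999, 0.0]
contact_force: [-3.5, 0.3, -2.1]
grip_width: 16.6
gripper_force: 58.5
```

```bash
python3 - <<'E'
from h import *
for i in range(4):
    S=env.capture("scene"); s=env.sense(); print(s["ee_pos"].round(2),s["contact_force"].round(2))
e=s["ee_pos"]; print(proj(S,[e[0],e[1],56]).round(1),[ (k,proj(S,[573.5+k*.9966,-38.5+k*.082,56]).round(1)) for k in(16,28,40)])
cv2.imwrite("pics/d.png",cv2.resize(S["color"][185:255,235:315],None,fx=9,fy=8,interpolation=cv2.INTER_CUBIC))
E
```

```text
[614.3  -34.36  84.11] [-4.23  0.69 -1.5 ]
[614.32 -34.38  84.12] [-3.55  0.95 -1.55]
[614.33 -34.34  84.12] [-3.51  1.04 -1.7 ]
[614.34 -34.35  84.12] [-4.04  1.25 -2.4 ]
[281.9 231.9] [(16, array([276.6, 225.2])), (28, array([279. , 228.4])), (40, array([281.4, 231.7]))]
```

View pics/d.png

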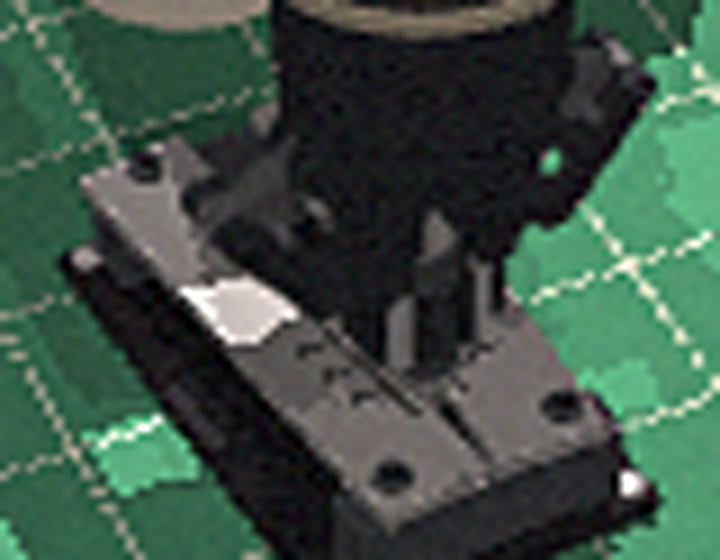

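The body stands at the third, farthest long line, crop (428,380), at gauge x ≈ 41. The push builds up on x with only a small y share, so it is wedged between both bars and the size is **8 mm**. I back off, lift, and go to the front hole of the stand.

Emit:
arm_command --increments "-1 -0.01 -0.001 0 0; -1 -0.02 -0.002 0 0; -1 -0.03 -0.002 0 0; -1 -0.03 -0.002 0 0; -1 0 0 0.03 0; -1 0 0 0.06 0; -1 0 0 0.06 0; -1 0 0 0.06 0; -1 0 0 0.04 0; -1 0 0 0 0"

```text
t: 22.25
ee_pos: [588.6, -36.7, 161.2]
eef_rot: [0.002, -0.04, 0.999, -0.0]
contact_force: [-0.3, 0.4, -1.2]
grip_width: 17.0
gripper_force: 58.8
```

Emit:
arm_command --increments "-1 -0.02 -0.05 0 0; -1 -0.03 -0.08 0 0; -1 -0.04 -0.1 0 0; -1 -0.04 -0.1 0 0; -1 -0.04 -0.1 0 0; -1 -0.03 -0.1 0 0; -1 -0.03 -0.1 0 0; -1 -0.02 -0.06 0 0; -1 0 0 0 0; -1 0 0 0 0"

```text
t: 23.25
ee_pos: [511.6, -243.8, 158.4]
eef_rot: [-0.001, -0.039, 0.999, 0.0]
contact_force: [0.9, -0.0, -0.7]
grip_width: 16.6
gripper_force: 58.9
```

Emit:
arm_command --increments "-1 -0.015 -0.005 -0.03 0; -1 -0.0115 -0.004 -0.04 0; -1 0 0 -0.04 0; -1 0 0 0 0; -1 0 0 0 0; -1 0 0 0 0"

```text
t: 23.85
ee_pos: [504.9, -246.1, 126.4]
eef_rot: [0.0, -0.04, 0.999, -0.0]
contact_force: [0.7, -0.1, -1.9]
grip_width: 16.3
gripper_force: 58.9
```

```bash
python3 - <<'E'
from h import *
S=env.capture("scene"); s=env.sense(); e=s["ee_pos"]; print(e,s["contact_force"])
f=lambda p:((proj(S,p)-[160,190])*8).round(0)
print("exp tip",f(e+[0,0,-63.4]),"shoulder",f(e+[0,0,-18.4]),"hole",f([503.4,-246.3,50]))
cv2.imwrite("pics/e.png",cv2.resize(S["color"][190:265,160:240],None,fx=8,fy=8,interpolation=cv2.INTER_NEAREST))
E
```

```text
[ 504.90555504 -246.21697836  126.47572107] [-0.36645031  0.90048268 -1.11868573]
exp tip [211. 302.] shoulder [188. 211.] hole [216. 324.]
```

View pics/e.png

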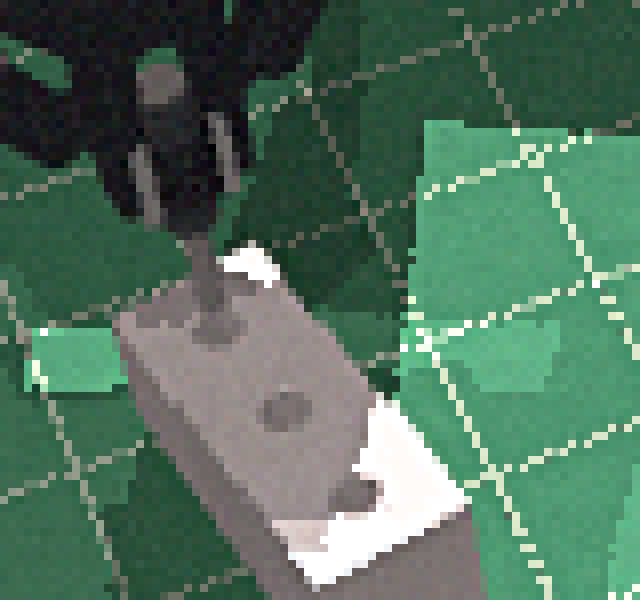

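The pin tip at about (211,312) is right over the front hole at (217,328), with ample clearance. I'll lower it.

Emit:
arm_command --increments "-1 -0.004 0 -0.02 0; -1 0 0 -0.03 0; -1 0 0 -0.03 0; -1 0 0 -0.03 0; -1 0 0 -0.03 0; -1 0 0 -0.02 0; -1 0 0 -0.01 0; -1 0 0 0 0; -1 0 0 0 0; -1 0 0 0 0"

```text
t: 24.9
ee_pos: [503.6, -246.3, 75.5]
eef_rot: [0.0, -0.04, 0.999, -0.0]
contact_force: [-0.2, 0.2, -0.7]
grip_width: 16.8
gripper_force: 58.9
```

Emit:
arm_command --increments "-1 0 0 -0.004 0; -1 0 0 -0.004 0; -1 0 0 -0.004 0; -1 0 0 0 0; -1 0 0 0 0"

```text
t: 25.4
ee_pos: [503.3, -246.1, 71.5]
eef_rot: [-0.0, -0.04, 0.999, 0.0]
contact_force: [0.3, 0.1, -2.3]
grip_width: 16.6
gripper_force: 58.9
```

Emit:
arm_command --increments "-1 0 0 -0.003 0; -1 0 0 0 0; -1 0 0 0 0"

```text
t: 25.7
ee_pos: [503.3, -246.2, 70.7]
eef_rot: [-0.0, -0.04, 0.999, -0.0]
contact_force: [0.1, -0.2, -1.0]
grip_width: 16.5
gripper_force: 58.9
```

Emit:
arm_command --increments "-1 0 0 -0.003 0; -1 0 0 0 0; -1 0 0 0 0"

```text
t: 26.0
ee_pos: [503.3, -246.2, 69.8]
eef_rot: [0.0, -0.04, 0.999, 0.0]
contact_force: [0.1, 0.2, -1.2]
grip_width: 16.5
gripper_force: 58.9
```

Emit:
arm_command --increments "-1 0 0 -0.002 0; -1 0 0 0 0; -1 0 0 0 0"

```text
t: 26.3
ee_pos: [503.4, -246.2, 69.2]
eef_rot: [0.0, -0.04, 0.999, -0.0]
contact_force: [0.4, 0.3, -2.5]
grip_width: 17.0
gripper_force: 58.9
```

Emit:
arm_command --increments "-1 0 0 -0.002 0; -1 0 0 0 0; -1 0 0 0 0"

```text
t: 26.6
ee_pos: [503.3, -246.2, 68.6]
eef_rot: [-0.0, -0.04, 0.999, 0.0]
contact_force: [-0.8, -0.0, -0.5]
grip_width: 16.9
gripper_force: 58.9
```

Emit:
arm_command --increments "-1 0 0 -0.002 0; -1 0 0 0 0; -1 0 0 0 0"

```text
t: 26.9
ee_pos: [503.4, -246.2, 68.4]
eef_rot: [0.0, -0.04, 0.999, -0.0]
contact_force: [-2.1, 1.0, 7.9]
grip_width: 17.0
gripper_force: 60.2
```

Emit:
arm_command --increments "-1 0 0 -0.002 0; -1 0 0 0 0; -1 0 0 0 0"

```text
t: 27.2
ee_pos: [503.5, -246.2, 68.3]
eef_rot: [0.0, -0.04, 0.999, -0.0]
contact_force: [-4.4, 1.7, 17.4]
grip_width: 16.5
gripper_force: 61.2
```

Emit:
arm_command --increments "-1 0 0 0.0012 0; -1 0 0 0 0; -0.5 0 0 0 0; -0.4 0 0 0 0; -0.2 0 0 0 0; 0 0 0 0 0; 0.3 0 0 0 0; 0.3 0 0 0 0; 0.3 0 0 0 0; 0.3 0 0 0 0"

```text
t: 28.2
ee_pos: [503.3, -246.2, 67.7]
eef_rot: [-0.0, -0.04, 0.999, 0.0]
contact_force: [0.2, -0.3, -0.5]
grip_width: 55.7
gripper_force: 0.0
```

```bash
python3 - <<'E'
from h import *
S=env.capture("scene"); s=env.sense(); print(s["ee_pos"],s["contact_force"],s["grip_width"])
cv2.imwrite("pics/f.png",cv2.resize(S["color"][180:265,150:240],None,fx=7,fy=7,interpolation=cv2.INTER_NEAREST))
E
```

```text
[ 503.32995611 -246.16914507   67.75495838] [ 0.48959857  0.09793612 -0.58502772] 55.6567755066644
```

View pics/f.png

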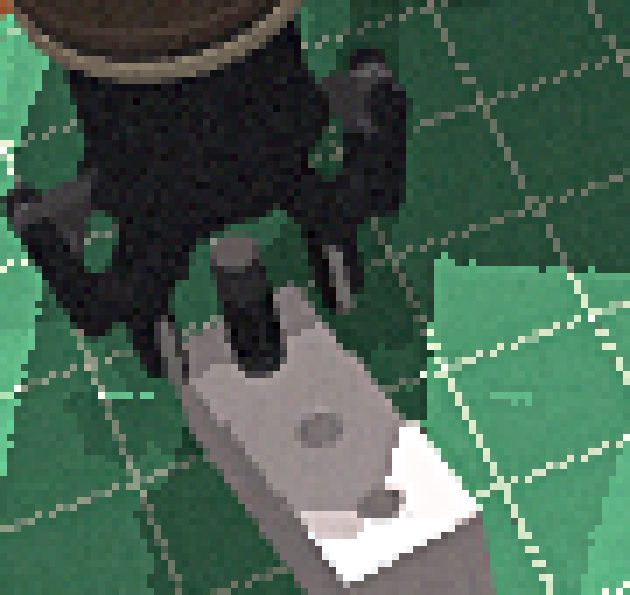

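The drift stands in the front hole at crop (250,310) with its shoulder on the step, and the fingers are clear on both sides. I'll lift straight up.

Emit:
arm_command --increments "0.3 0 0 0.03 0; 0.3 0 0 0.07 0; 0.3 0 0 0.1 0; 0.3 0 0 0.1 0; 0.3 0 0 0.1 0; 0.3 0 0 0.08 0; 0.3 0 0 0 0; 0.3 0 0 0 0; 0.3 0 0 0 0; 0.3 0 0 0 0"

```text
t: 29.25
ee_pos: [502.8, -245.9, 210.9]
eef_rot: [-0.001, -0.04, 0.999, 0.0]
contact_force: [-0.4, -0.0, -0.0]
grip_width: 55.5
gripper_force: 0.0
```

```bash
python3 - <<'E'
from m import *
S=env.capture("scene"); s=env.sense(); print(s["ee_pos"],s["contact_force"],s["qvel"].round(3))
print("exp top/shoulder crop",[((proj(S,[503.4,-246.3,z])-[140,140])*4.5).round() for z in(110,50)])
a=S["color"][140:270,140:230]; b=S["color"][140:270,325:400]
cv2.imwrite("pics/g.png",cv2.resize(np.hstack([a,b]),None,fx=4.5,fy=4.5,interpolation=cv2.INTER_NEAREST))
E
```

```text
[ 502.86917672 -245.93054862  210.92237795] [ 0.29280654 -0.34490746 -0.50776701] [-0.    -0.001 -0.002 -0.001  0.001  0.001]
exp top/shoulder crop [array([194., 339.]), array([211., 407.])]
```

View pics/g.png

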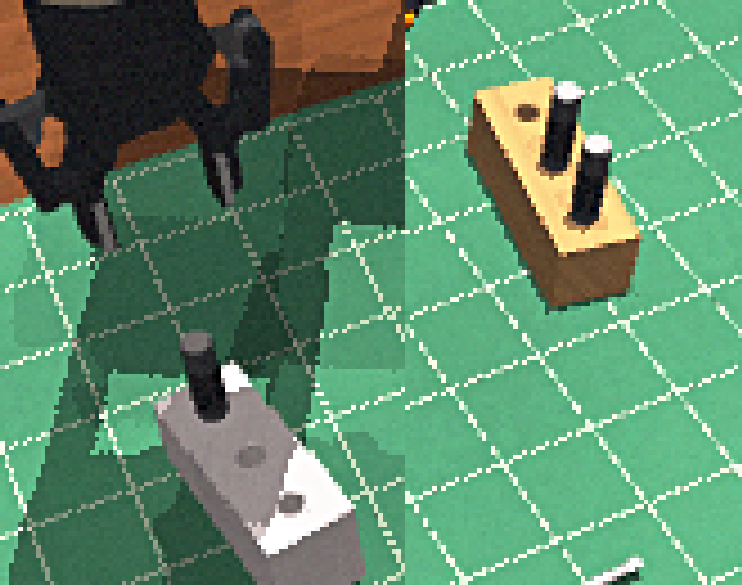

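The drift is seated upright, its top at (197,340) against an expected (194,339). The other two drifts stand untouched and the robot is clear.

```bash
python3 -c "
from bench import env
print(env.sign_off())"
```

```text
the job is handed in; nothing more can be done
None
```

The front drift wedged at about +41 mm on the gauge, so it is the 8 mm one; it is seated upright in the stand's front hole and let go, the other two drifts still stand in the block, and the job is handed in.

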